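Shut the badge press guard and hold its ram up for oiling

ROBOT

A 6-joint arm with a two-finger parallel gripper is mounted at the origin on the work surface. World frame = base frame: x ahead of the robot, y to its left, z up, the work surface at z = 0. Lengths are in m, angles in degrees, forces in N, time in s.
With the tool pointing down it reaches from about 0.3 to 0.75 m from the base axis. Payload 8.5 kg.
Tool frame: the origin (TCP) lies on the centre line of the jaws, within the pads' length; the fingertips stand 17 mm ahead of it and the grasp point (between the pads) lies 2 mm behind it (env.tip_extent is the distance from the TCP to the fingertips, in m); z points along the fingers, y is the direction in which the jaws open and shut (so a half turn about z gives the same grasp; the last joint's range is limited). The gripper opens to 85 mm and grips with 20 to 120 N. Pads are 22 mm wide; open, the fingers measure 114 mm over their backs; the gripper's body (76 mm by 85 mm) begins 54 mm behind the grasp point. The pads swing forward as they close: fully open they stand 13 mm farther back than shut.
Start: joints at [53.039, 21.807, 74.336, -0, 83.858, -12.336], TCP at [0.229, 0.5, 0.21] pointing down, gripper open.
Joint ranges: [-178.18, 178.18], [-50.72, 133.34], [12.68, 142.11], [-81.47, 261.47], [9.98, 163.14], [-165.26, 165.26]. Speed limits (degrees/s): [136.94, 136.94, 180, 180, 180, 180].

INTERFACE

Orientations are given as a 3x3 rotation matrix whose columns are the frame's x, y, z axes.
In Python, from rig import telemetry, get_image, camera_params, close_job, env gives the robot as it stands.
- The arm moves only by the tool apply_moves, never from a script. Its argument "motion" is a list of rows, each an object of numbers: "tx", "ty", "tz": the shift along the tool's x, y, z in cm; "turn": the turn about the tool's z in degrees; "jaw": the gripper's target within -1 to 1 (fully open at 1, half-way at 0, shut at -1). In form: [{"tx": .., "ty": .., "tz": .., "turn": .., "jaw": ..}, ...]. A call has 1 to 5 rows; each row is the pose to reach, as a shift and turn from the pose measured when the call began, along the tool's axes at that moment; what a row does not reach only later rows make up. A row lasts 1/12 s, in which the tool goes at most 41.7 mm and 7.16 degrees, less where a joint would pass 70% of its speed; a pose out of reach is approached as far as the arm can. A call with a gripper value outside its range is refused whole. The fingers move at their own pace and stop on an object; "squeeze" is the grip in N (left out, the last holds). Time passes only in rows, so rows that repeat a pose let the fingers close. It gives the time, the measured TCP pose, the force and the opening at its end, in the units of the state.
- telemetry.observe(): the state, without advancing time (a new reading comes with each control period).
- get_image(name): name is "side" or "top" or "wrist"; returns (picture, depth): 384x512x3 uint8, red, green, blue; 384x512 float32, m along the optical axis (not along the pixel's ray), 0 where there is no reading.
- camera_params(name): a dict with "fx", "fy", "cx", "cy" (pixels), "rvec" (rotation vector, rad) and "tvec" (3), from world to camera coordinates, as OpenCV has them. Camera axes: x right, y down, z forward; pixel columns grow to the right and rows downward; lengths in m; the calibration is good to about 2 mm. A picture is of the moment at which its call begins: read the wrist's pose just before it. camera_params takes no time and is no camera call; for the wrist camera it gives the pose at the moment of the call.
- close_job(): hands the job in, once; it reports no verdict.
The state is a dict: "time_s": time; "q": joint angles; "qvel": joint speeds; "joint_efforts": joint torques, N m; "position": TCP position; "tool_rot": TCP orientation; "ft_force": force on the tool from outside, world axes, zero at the start; "wrist_torque": the same for the moment, N m; "grip_width": finger opening in m.
Only numpy, scipy, OpenCV 4.12 (cv2) and the standard library are available. Lean on these libraries where they do the work, as an engineer would, in place of code of your own. Each camera call takes 0.05 s, during which the arm holds its last target. There are 200 camera calls.

TASK

The red badge press is stripped for oiling: its lever is off and the loose ram hangs in the brass bushing by its collar. First, with the ram still down, push the guard door shut until it seats on its catch, so that nobody's fingers can get under the ram; then grip the ram by its fork and draw it straight up, without forcing it sideways in the bore, until the whole dark band is clear above the bushing by a few millimetres (15 mm at most), the rest staying in the bore. The program finishes while holding the ram still there so that I can oil the band, the guard still shut; leave the other things on the table where they are.

Things in the scene. Friction and masses are not known exactly. Their poses are not given: they have to be found in the camera images.
- press: fixed red badge press, black base plate 260 x 170 mm. Origin on the table under the ram's axis; z up; its front (guard door) faces its own -x. Red column behind the ram at x +58 to +143 mm; its two ears (x +71 to +117 mm, y within 27 mm) reach z 234 mm. Head round the bushing 72 x 72 mm, z 135 to 185 mm. Clear guard sides at y -68 and +68 mm, x -75 to +49 mm, z up to 123 mm
- guard_door (a joint): clear, yellow-framed guard door, rad: 0 = shut and seated on its catch, grows as it opens (to 1.4), counter-clockwise seen from above. From about 0.09 rad a sprung roller catch resists (about 4 N at the handle) and pushes the door back out; below about 0.035 rad it snaps the door home and keeps it there. Elsewhere the door stays where it is left
- door_hinge (a point): hinge line of the guard door, 71 mm above the table; axes turn with the door: z up, y runs from the hinge along the door to its free edge, -x points out of its outer face. The door is 132 mm wide (y 0 to 132 mm), 98 mm tall (22 to 120 mm above the table), 8 mm thick (x -4 to +4 mm)
- door_handle (a point): middle of the door's black horizontal bar handle, 102 mm above the table: in the axes of door_hinge (and its own) it lies 39 mm out (-x) from and 85 mm along (y) the hinge line; the bar is 70 mm long along y, 10 to 12 mm thick
- bore_mouth (a point): centre of the top of the brass bushing, 190 mm above the table; z is the bore's axis, up; x and y as the press's. The bore is 25 mm wide and 60 mm deep, open below. The flat brass top is 54 mm across
- ram_fork (a point): middle of the silver fork on top of the loose steel ram (0.4 to 0.75 kg), on its axis; z along the ram, up. The fork is 30 mm (x) by 24 mm (y), from 28 mm below to 20 mm above this point; its flat outer faces look to +y and -y and are the ones to grip. Its collar's underside is 36 mm below this point
- ram_seat (a point): centre of the underside of the ram's collar (38 mm across, 8 mm thick), axes as ram_fork; it rests on the bushing top (at bore_mouth) when the ram is down. The 24 mm rod goes 95 mm down from here, with a 14 mm spigot below it. The dark band lies 20 to 40 mm below this point: it is just clear of the bushing when the ram is raised 40 mm
- lever: loose bystander: the press's lever, lying flat: 16 mm bright tube with a black grip (30 mm thick) and a grey knuckle, 390 mm long; origin on the table under its middle, x along it towards the knuckle
- tray: loose bystander: blue tray 200 x 140 x 30 mm with pins and a link; origin at the centre of its underside
- die_cup: loose bystander: round steel die, 72 mm across, 38 mm tall; origin at the centre of its underside
- oiler: loose bystander: white and green oil bottle with red spout, 48 mm across, 132 mm tall; origin at the centre of its underside
- tub: loose bystander: clear tub of metal badge shells, 120 mm across at the rim, 65 mm tall; origin at the centre of its underside
- scissors: loose bystander: scissors with blue handles lying flat, 180 mm long, 10 mm thick; origin near the pivot, x towards the tips
- case: loose bystander: flat black case 190 x 136 x 15 mm; origin at the centre of its underside
- badges: loose bystander: stack of round badges 57 mm across, 21 mm tall; origin at the centre of its underside
Things that resemble listed ones, but are neither listed nor needed, are in the scene too. What is shaped like the part that bears ram_fork but blue or purple is not meant.

How it is judged (in metres and radians):
On the way, in this order (a step that is already met when the one before it is completed fails the run):
1. guard door shut on its catch while the ram is still home (value of joint guard_door below 0.02 rad and z of ram_fork in the frame of bore_mouth below 0.041 m), for 0.3 s.
2. ram drawn up so that the dark band is clear of the bushing (value of joint guard_door below 0.02 rad and z of ram_fork in the frame of bore_mouth above 0.075 m), for 0.2 s.
At the end, for the whole second after the job is handed in: The guard door is shut on its catch (under 0.02 rad); the ram is raised 39 to 56 mm from home (band clear of the bushing by no more than about 15 mm), in line with the bore within 0.04 rad and 6 mm, at rest, gripped by the fingers, and not pressed against the bore with more than 15 N (all of step 2 and z of ram_fork in the frame of bore_mouth below 0.092 m and angle between the z axis of ram_fork and the z axis of bore_mouth, either way round below 0.04 rad and horizontal distance between ram_fork and bore_mouth below 0.006 m and linear speed of ram below 0.01 m/s and contact force between the fingers and ram above 4 N and contact force between ram and press below 15 N); the arm keeps its last pose, push and grip.
It fails at once if the ram is forced hard against the bore or the press (over 90 N) (contact force between ram and press above 90 N).
It fails at once if the ram is drawn much too far, most of the way out of the bore (over 80 mm) (z of ram_fork in the frame of bore_mouth above 0.116 m).
It fails at once if another thing on the table is moved more than 30 mm (distance of any of lever, tray, die_cup, oiler, tub, scissors, case, badges from where it was at the start of the episode above 0.03 m).
It also fails if it takes over 48 s, if anything falls off the work surface, if the arm or the gripper's body presses on something with over 40 N, if the wrist force passes 120 N, or if a joint passes its speed limit or range.

## Working session

There is one attempt and no reset: what is moved stays moved. The work goes in short steps, Python scripts to look and compute and a tool call to move; the robot and the scene stay as the last step left them, time stands still between calls to the robot, and variables do not carry over. Pictures are saved under pics/ and viewed, about 8 in all and at most 12, crops included, and the job is handed in when it is done.

Besides the shell and the picture viewer there is one more tool, called after "Request:" as name([rows], argument=value, ...), one row to a line, values as JSON. apply_moves: Moves the arm, as the interface text tells. Its arguments: {"type":"object","properties":{"motion":{"type":"array"},"squeeze":{"type":"number"}},"required":["motion"]}

```bash
mkdir -p pics; cat > h.py <<'E'
import numpy as np, cv2
from rig import telemetry, get_image, camera_params, close_job, env
def cam(n):
    p=camera_params(n); R=cv2.Rodrigues(np.array(p['rvec'],float))[0]; t=np.array(p['tvec'],float).ravel()
    return p,R,t
def pts(n,depth,c=None):
    p,R,t=c or cam(n); v,u=np.mgrid[:depth.shape[0],:depth.shape[1]]
    P=np.stack([(u-p['cx'])/p['fx']*depth,(v-p['cy'])/p['fy']*depth,depth],-1)
    return (P-t)@R
def ray(n,u,v,z,c=None):
    p,R,t=c or cam(n); d=R.T@np.array([(u-p['cx'])/p['fx'],(v-p['cy'])/p['fy'],1]); o=-R.T@t
    return o+d*(z-o[2])/d[2]
def proj(n,X,c=None):
    p,R,t=c or cam(n); q=R@np.array(X)+t; return q[0]/q[2]*p['fx']+p['cx'],q[1]/q[2]*p['fy']+p['cy']
E
python3 - <<'E'
from h import *
for n in('side','top'):
    im,d=get_image(n); np.savez(n+'0.npz',im=im,d=d); cv2.imwrite(f'pics/{n}0.png',cv2.resize(im[...,::-1],(768,576),interpolation=cv2.INTER_CUBIC))
    p,R,t=cam(n); print(n,p['fx'],p['cx'],p['cy'],'pos',-R.T@t,'fwd',R[2])
s=telemetry.observe(); print(s['time_s'],s['tool_rot'],s['grip_width'],env.tip_extent)
E
```

```text
side 359.48767806544436 252.2684064612309 194.2372778237963 pos [ 0.24066255 -0.67763576  1.06157032] fwd [ 0.23018396  0.59730972 -0.76826848]
top 385.16819836966323 256.50863059857573 191.37498363153313 pos [0.27237802 0.02648527 1.32574807] fwd [ 0.22162084  0.01209178 -0.97505794]
0.1 [[-9.09036343e-01  4.16716132e-01 -7.70315382e-04]
 [ 4.16716756e-01  9.09035798e-01 -1.03104101e-03]
 [ 2.70592835e-04 -1.25825708e-03 -9.99999172e-01]] 0.0852931542433199 0.017
```

View pics/side0.png

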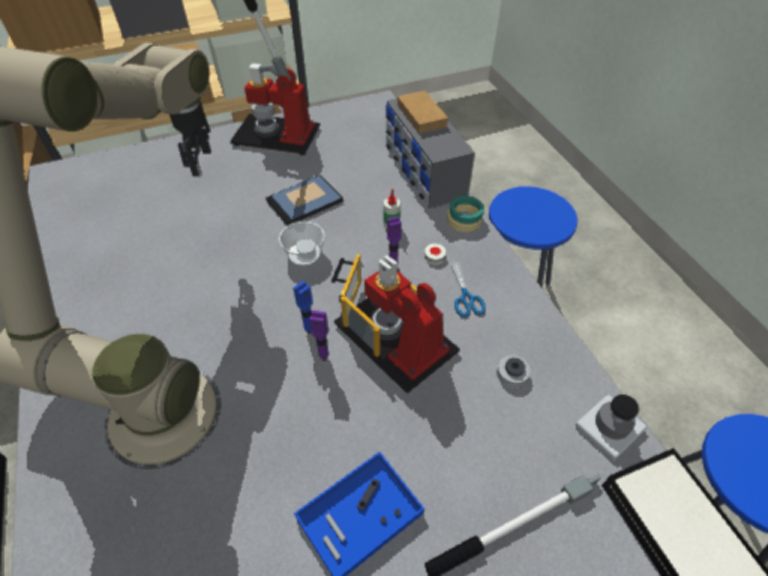

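View pics/top0.png

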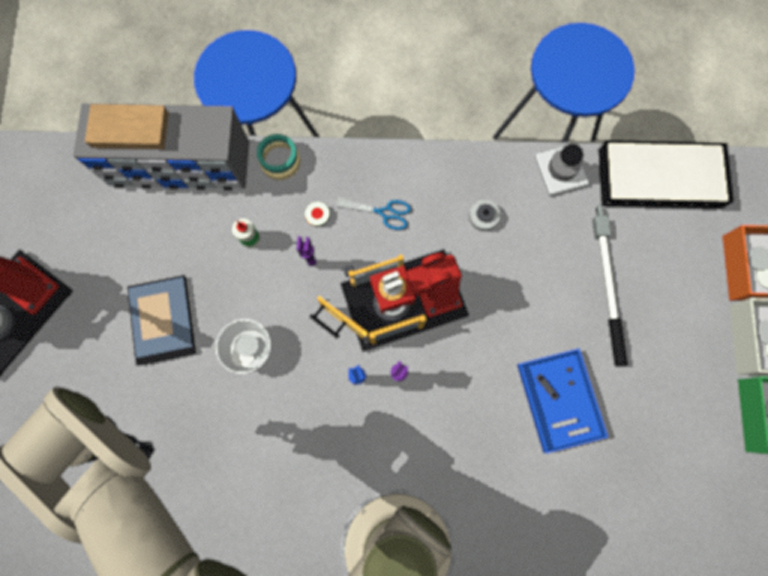

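The side and top views show:
- **Press:** the stripped press with the silver fork is at top (392,288) and side (388,268). It has no lever, and its yellow-framed door is open to the left, so this is the one meant.
- **Not meant:** another press, with its lever on, is at top (20,310) and side (280,110). Blue and purple fork look-alikes are at top (357,375), (400,372) and (305,250).

Next I'll measure the press and enlarge it to confirm.

```bash
python3 - <<'E'
from h import *
crops=[]
for n,(x0,y0,w,h) in (('top',(200,150,120,110)),('side',(190,160,120,110))):
    z=np.load(n+'0.npz'); im,d=z['im'],z['d']; P=pts(n,d)
    crops.append(cv2.resize(im[y0:y0+h,x0:x0+w,::-1],(400,366),interpolation=cv2.INTER_CUBIC))
    hsv=cv2.cvtColor(im,cv2.COLOR_RGB2HSV); H,S,V=[hsv[...,i].astype(int) for i in range(3)]
    win=np.zeros(d.shape,bool); win[y0:y0+h,x0:x0+w]=1; win&=d>0
    yel=win&(H>15)&(H<32)&(S>130)&(V>90)
    silver=win&(S<50)&(P[...,2]>.21)&(P[...,2]<.27)
    red=win&((H<6)|(H>172))&(S>150)
    for k,m in(('silver',silver),('redhead',red&(abs(P[...,2]-.185)<.006)),('brass',yel&(abs(P[...,2]-.19)<.012)),('ears',red&(P[...,2]>.2))):
        q=P[m]; print(n,k,len(q), q.mean(0).round(4) if len(q) else '', np.ptp(q,axis=0).round(3) if len(q) else '')
        if len(q)>5:
            r=cv2.minAreaRect((q[:,:2]*1000).astype(np.float32)); print('   rect',r)
    m=yel&(abs(P[...,2]-.117)<.008)
    nc,lab,st,ce=cv2.connectedComponentsWithStats(m.astype(np.uint8))
    for i in range(1,nc):
        if st[i,4]>15:
            q=P[lab==i]; c=q[:,:2].mean(0); u,s,vt=np.linalg.svd(q[:,:2]-c,full_matrices=False); t=(q[:,:2]-c)@vt[0]
            print(n,'yellow',st[i],'ends',c+vt[0]*t.min(),c+vt[0]*t.max(),'ang',np.degrees(np.arctan2(vt[0][1],vt[0][0])),q[:,2].mean())
    m=win&(V<60)&(abs(P[...,2]-.102)<.015)
    q=P[m]; print(n,'black z.1',len(q), q.mean(0) if len(q) else '')
    pl=win&(((H>100)&(H<165)))&(S>90)&(P[...,2]>.03)
    nc,lab,st,ce=cv2.connectedComponentsWithStats(pl.astype(np.uint8))
    for i in range(1,nc):
        if st[i,4]>10: print(n,'bluepurple',P[lab==i].mean(0).round(3),'zmax',P[lab==i][:,2].max().round(3))
cv2.imwrite('pics/crop1.png',np.hstack(crops))
E
```

```text
top silver 100 [0.5306 0.0265 0.2372] [0.031 0.032 0.041]
   rect ((531.8427124023438, 26.772451400756836), (23.724477767944336, 29.630094528198242), 24.850666046142578)
top redhead 605 [ 0.5471 -0.0181  0.1859] [0.113 0.18  0.012]
   rect ((551.15771484375, -21.360923767089844), (72.44808197021484, 175.3669891357422), 20.760025024414062)
top brass 41 [0.5193 0.0269 0.1896] [0.034 0.049 0.01 ]
   rect ((523.0694580078125, 26.268375396728516), (32.9835319519043, 49.067626953125), 4.404294967651367)
top ears 177 [ 0.5632 -0.0598  0.2245] [0.065 0.06  0.039]
   rect ((564.64013671875, -61.64827346801758), (54.90547561645508, 46.37464904785156), 21.141075134277344)
top yellow [241 170  27  11  44] ends [0.61242389 0.01031721] [0.58233365 0.09125333] ang 110.39400807021413 0.12233087464300976
top yellow [232 180   9   5  19] ends [0.57995861 0.09584033] [0.57375148 0.12114503] ang 103.78226841572935 0.12086991677063565
top yellow [212 198  33  26 104] ends [0.52010515 0.18427182] [0.44347469 0.07827165] ang -125.86420579945167 0.12004052173771146
top yellow [273 211  11   5  26] ends [ 0.
[... 763 characters left out ...]
 41 [0.5267 0.0141 0.1875] [0.05  0.041 0.008]
   rect ((529.0288696289062, 16.683429718017578), (36.70442581176758, 46.90011978149414), 73.06377410888672)
side ears 177 [ 0.5598 -0.0688  0.2201] [0.061 0.056 0.036]
   rect ((563.6324462890625, -63.757164001464844), (54.79789352416992, 45.53538131713867), 20.979854583740234)
side yellow [227 170  26  53 172] ends [0.48765696 0.18871212] [ 0.45508626 -0.04346736] ang -97.98548089210499 0.118391266399969
side black z.1 52 [0.45315669 0.13345859 0.10019843]
side bluepurple [0.621 0.204 0.103] zmax 0.117
side bluepurple [0.623 0.205 0.056] zmax 0.071
side bluepurple [0.36  0.048 0.132] zmax 0.168
side bluepurple [ 0.364 -0.003  0.052] zmax 0.071
```

View pics/crop1.png

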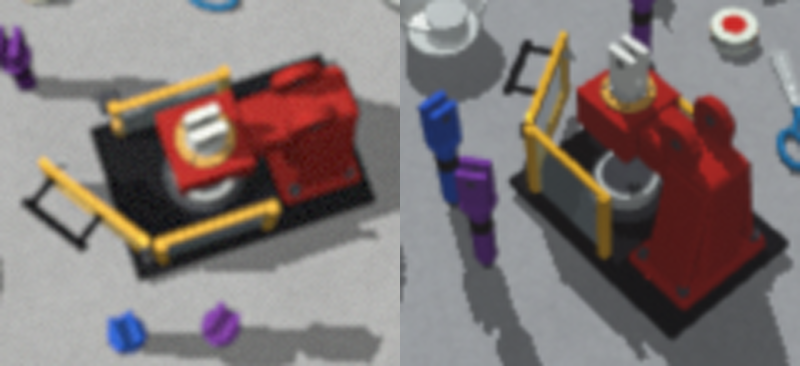

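The crop confirms it: the silver fork stands in the brass bushing of the red press, with the door about 0.59 rad open. Estimates from the views:

| Item | Estimate |
|---|---|
| Press yaw (press y direction) | about 20.5° |
| Ram axis | (0.5315, 0.026) |
| Door hinge | (0.443, 0.0775) |
| Door handle | (0.461, 0.169) |

I'm moving to a point outside the handle with the jaws shut.

Request:
apply_moves([
  {"tx": -30,"ty": -19.5,"tz": 0,"turn": 45,"jaw": -1},
  {"tx": -30,"ty": -19.5,"tz": 0,"turn": 45,"jaw": -1},
  {"tx": -30,"ty": -19.5,"tz": 0,"turn": 45,"jaw": -1},
  {"tx": -30,"ty": -19.5,"tz": 0,"turn": 45,"jaw": -1},
  {"tx": -30,"ty": -19.5,"tz": 0,"turn": 45,"jaw": -1},
], squeeze=40)

```text
time_s: 0.52
position: [0.3409, 0.3221, 0.21]
tool_rot: [[-0.489, 0.873, -0.001], [0.873, 0.489, -0.001], [-0.0, -0.001, -1.0]]
ft_force: [2.3, 0.5, -0.2]
grip_width: 0.0258
```

Request:
apply_moves([
  {"tx": -14.7,"ty": 0.9,"tz": 0,"turn": 8.7,"jaw": -1},
  {"tx": -14.7,"ty": 0.9,"tz": 0,"turn": 8.7,"jaw": -1},
  {"tx": -14.7,"ty": 0.9,"tz": 0,"turn": 8.7,"jaw": -1},
  {"tx": -14.7,"ty": 0.9,"tz": 0,"turn": 8.7,"jaw": -1},
  {"tx": -14.7,"ty": 0.9,"tz": 0,"turn": 8.7,"jaw": -1},
])

```text
time_s: 0.93
position: [0.4227, 0.1948, 0.2097]
tool_rot: [[-0.346, 0.938, -0.001], [0.938, 0.346, -0.002], [-0.002, -0.002, -1.0]]
ft_force: [-0.6, -0.0, -0.3]
grip_width: -0.0001
```

```bash
python3 - <<'E'
from h import *
s=telemetry.observe(); print(s['position'],s['tool_rot'],s['grip_width'])
c=cam('wrist'); im,d=get_image('wrist'); np.savez('w0.npz',im=im,d=d); cv2.imwrite('pics/w0.png',im[...,::-1])
P=pts('wrist',d,c); g=im.max(-1)
print('cam pos',-c[1].T@c[2])
m=(g<70)&(abs(P[...,2]-.105)<.012)&(abs(P[...,0]-.465)<.07)&(abs(P[...,1]-.17)<.07)&(d>0)
q=P[m]; print(len(q), cv2.minAreaRect((q[:,:2]*1000).astype(np.float32)) if len(q) else '')
E
```

```text
[0.42267252 0.19483656 0.20969125] [[-0.34627428  0.93813274 -0.00104538]
 [ 0.93813196  0.34627166 -0.0020897 ]
 [-0.00159843 -0.00170431 -0.99999727]] -0.00014706988111322678
cam pos [0.39472577 0.27189494 0.37268383]
1058 ((466.9337463378906, 163.23831176757812), (76.61155700683594, 41.10162353515625), 41.97954559326172)
```

View pics/w0.png

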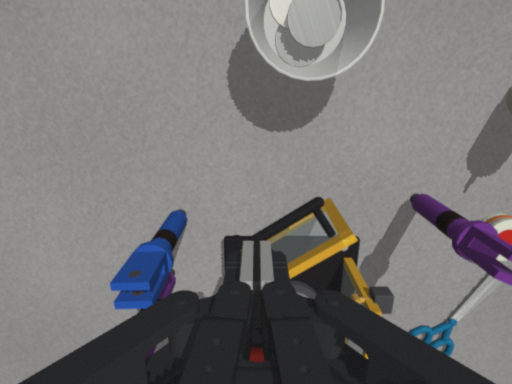

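The wrist view shows the black bar handle running from about (240,240) to (322,202) and the fingers near (255,270). The tub at (315,35) and the look-alikes at (150,265) and (470,235) are clear of the path. I'm descending outside the handle.

Request:
apply_moves([
  {"tx": 0,"ty": 0,"tz": 3.5,"turn": 0,"jaw": -1},
  {"tx": 0,"ty": 0,"tz": 7,"turn": 0,"jaw": -1},
  {"tx": 0,"ty": 0,"tz": 10.4,"turn": 0,"jaw": -1},
  {"tx": 0,"ty": 0,"tz": 10.4,"turn": 0,"jaw": -1},
])

```text
time_s: 1.32
position: [0.4174, 0.1966, 0.1009]
tool_rot: [[-0.348, 0.937, -0.012], [0.937, 0.348, -0.003], [0.001, -0.013, -1.0]]
ft_force: [-1.1, 0.0, -0.7]
grip_width: -0.0
```

```bash
python3 - <<'E'
from h import *
z=np.load('w0.npz'); c=cam('wrist')
# wrist camera has moved down 104mm since: undo with measured shift
p,R,t=c; o=-R.T@t
for u,v in((322,200),(315,203),(265,236)):
    oo=np.array([.39472577,.27189494,.37268383]); d=R.T@np.array([(u-p['cx'])/p['fx'],(v-p['cy'])/p['fy'],1]); print((oo+d*(.105-oo[2])/d[2]).round(4))
# finger path for door angle th
h=np.array([.443,.0775]); s=telemetry.observe(); p0=np.array(s['position']); Rt=np.array(s['tool_rot']); print(p0,s['ft_force'])
for th in np.radians([34,28,22,16,10,6,3,0,-2]):
    a=np.radians(20.5)+th; d=np.array([np.cos(a),np.sin(a)]); o=np.array([-d[1],d[0]])
    w=h+.085*d+o*(.039+.0055+.011*np.cos(th)+.0145*abs(np.sin(th)))
    print(np.degrees(th).round(),w.round(4),((Rt.T@np.r_[w-p0[:2],0])*100).round(2))
E
```

```text
[0.4799 0.2018 0.105 ]
[0.4752 0.197  0.105 ]
[0.4449 0.1506 0.105 ]
[0.41743946 0.19656826 0.10094764] [-1.09231984  0.00891908 -0.74250953]
34.0 [0.4421 0.1825] [-2.17  1.82 -0.03]
28.0 [0.4536 0.1816] [-2.66  2.87 -0.04]
22.0 [0.465  0.1793] [-3.28  3.86 -0.05]
16.0 [0.4762 0.1755] [-4.02  4.78 -0.07]
10.0 [0.4869 0.1705] [-4.86  5.6  -0.08]
6.0 [0.4937 0.1664] [-5.48  6.09 -0.08]
3.0 [0.4985 0.163 ] [-5.97  6.43 -0.09]
0.0 [0.5032 0.1593] [-6.48  6.74 -0.09]
-2.0 [0.5058 0.1576] [-6.73  6.93 -0.1 ]
```

The bar end measures (0.480, 0.202) against a predicted (0.477, 0.201), so they agree. I'm pushing along the arc.

Request:
apply_moves([
  {"tx": -2.2,"ty": 1.8,"tz": 0,"turn": 0,"jaw": -1},
  {"tx": -2.7,"ty": 2.9,"tz": 0,"turn": 0,"jaw": -1},
  {"tx": -3.3,"ty": 3.9,"tz": 0,"turn": 0,"jaw": -1},
  {"tx": -4.0,"ty": 4.8,"tz": 0,"turn": 0,"jaw": -1},
  {"tx": -4.9,"ty": 5.6,"tz": 0,"turn": 0,"jaw": -1},
])

```text
time_s: 1.73
position: [0.4879, 0.1707, 0.1015]
tool_rot: [[-0.349, 0.937, -0.011], [0.937, 0.349, -0.003], [0.001, -0.011, -1.0]]
ft_force: [-0.1, 0.8, -0.3]
grip_width: -0.0001
```

Request:
apply_moves([
  {"tx": -0.6,"ty": 0.5,"tz": 0,"turn": 0,"jaw": -1},
  {"tx": -0.9,"ty": 0.7,"tz": 0,"turn": 0,"jaw": -1},
  {"tx": -1.2,"ty": 0.9,"tz": 0,"turn": 0,"jaw": -1},
])

```text
time_s: 1.98
position: [0.5007, 0.1625, 0.1017]
tool_rot: [[-0.349, 0.937, -0.011], [0.937, 0.349, -0.003], [0.001, -0.011, -1.0]]
ft_force: [-0.4, -0.2, -0.5]
grip_width: 0.0002
```

Request:
apply_moves([
  {"tx": -0.2,"ty": 0.1,"tz": 0,"turn": 0,"jaw": -1},
  {"tx": -0.4,"ty": 0.2,"tz": 0,"turn": 0,"jaw": -1},
  {"tx": -0.4,"ty": 0.2,"tz": 0,"turn": 0,"jaw": -1},
])

```text
time_s: 2.23
position: [0.5039, 0.1593, 0.1017]
tool_rot: [[-0.349, 0.937, -0.011], [0.937, 0.349, -0.003], [0.001, -0.011, -1.0]]
ft_force: [-0.2, -0.3, -0.1]
grip_width: -0.0001
```

```bash
cat > look.py <<'E'
from h import *
import sys
im,d=get_image('top'); n='top'; P=pts(n,d)
cv2.imwrite(sys.argv[1],cv2.resize(im[130:260,190:330,::-1],(646,600),interpolation=cv2.INTER_CUBIC))
hsv=cv2.cvtColor(im,cv2.COLOR_RGB2HSV); H,S,V=[hsv[...,i].astype(int) for i in range(3)]
m=(H>15)&(H<32)&(S>130)&(V>90)&(abs(P[...,2]-.117)<.008)&(d>0)
m[:150]=0;m[260:]=0;m[:,:200]=0;m[:,320:]=0
q=P[m][:,:2]-np.array([.5315,.0265]); a=np.radians(20.5); 
px=q@np.array([np.sin(a),-np.cos(a)]); py=q@np.array([np.cos(a),np.sin(a)])
k=(abs(py)<.055)&(px<-.05); print('door pixels in press axes (mm): n',k.sum())
if k.sum()>5:
    f=np.polyfit(py[k],px[k],1); print('slope',f,'angle from shut rad',-np.arctan(f[0]), 'y range',py[k].min(),py[k].max())
s=telemetry.observe(); print(s['time_s'],s['position'],s['ft_force'])
E
python3 look.py pics/t1.png
```

```text
door pixels in press axes (mm): n 26
slope [-0.62916338 -0.12033477] angle from shut rad 0.5615876089312583 y range -0.05489076394600474 -0.027678851333249523
2.2833 [0.50377163 0.15939509 0.10166301] [-0.09022498 -0.29187516  0.16218762]
```

View pics/t1.png

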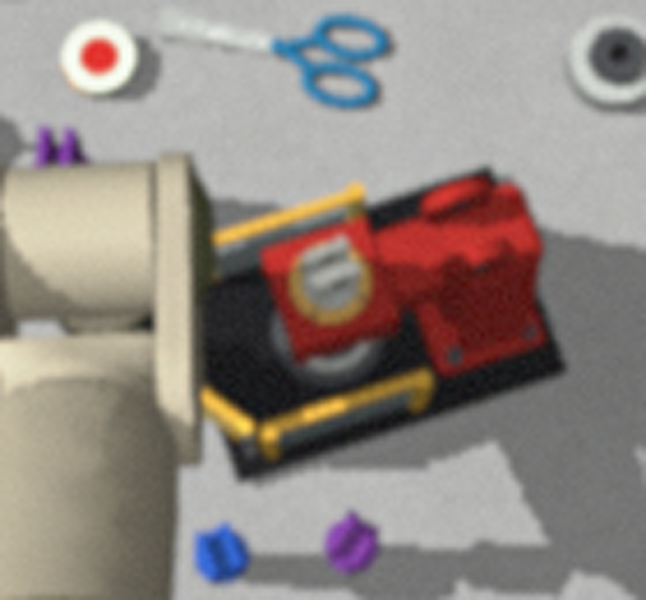

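```bash
python3 - <<'E'
from h import *
im,d=get_image('side'); a=cv2.resize(im[140:270,180:310,::-1],(400,400),interpolation=cv2.INTER_CUBIC)
im,d=get_image('wrist'); b=cv2.resize(im[...,::-1],(400,300)); b=np.vstack([b,np.zeros((100,400,3),np.uint8)])
cv2.imwrite('pics/s1.png',np.hstack([a,b]))
print(proj('side',[.5037,.1594,.0845]),proj('side',[.5037,.1594,.102]))
E
```

```text
(np.float64(236.96674674376283), np.float64(181.36200715830648)) (np.float64(236.79090761769126), np.float64(178.12548961895155))
```

View pics/s1.png

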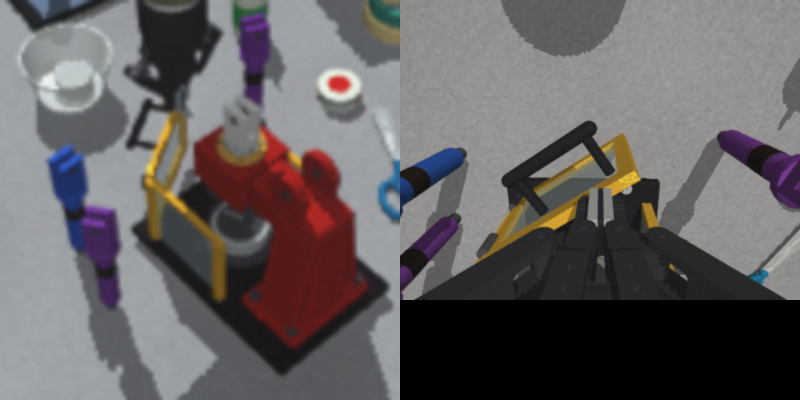

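```bash
python3 - <<'E'
from h import *
s=telemetry.observe(); c=cam('wrist'); im,d=get_image('wrist'); np.savez('w1.npz',im=im,d=d); P=pts('wrist',d,c)
print(s['position'],'cam',-c[1].T@c[2])
for n,u,v in(('barend',243,164),('barend2',141,230),('armtop',268,217),('dooredge',300,185),('doormid',190,270),('finger',247,245),('finger',270,245)):
    print(n,P[v,u].round(4),'z.102 ray',ray('wrist',u,v,.102,c).round(4))
p=np.array(s['position']); R=np.array(s['tool_rot'])
print('tip px',proj('wrist',p+R[:,2]*.017,c))
hsv=cv2.cvtColor(im,cv2.COLOR_RGB2HSV); H,S,V=[hsv[...,i].astype(int) for i in range(3)]
m=(H>15)&(H<32)&(S>130)&(V>90)&(d>0)&(abs(P[...,2]-.12)<.004); q=P[m]; print('yellow top',len(q)); 
nc,lab,st,ce=cv2.connectedComponentsWithStats(m.astype(np.uint8))
for i in range(1,nc):
    if st[i,4]>30:
        q=P[lab==i][:,:2]; cc=q.mean(0); u,s_,vt=np.linalg.svd(q-cc,full_matrices=False); t=(q-cc)@vt[0]; print(st[i],cc+vt[0]*t.min(),cc+vt[0]*t.max(),np.degrees(np.arctan2(vt[0][1],vt[0][0])))
cv2.imwrite('pics/w1.png',im[100:,60:400,::-1])
E
```

```text
[0.50368434 0.15955514 0.1016416 ] cam [0.47712732 0.23658845 0.26487902]
barend [0.4771 0.2366 0.2649] z.102 ray [0.4822 0.1978 0.102 ]
barend2 [0.4424 0.145  0.108 ] z.102 ray [0.441  0.1416 0.102 ]
armtop [0.5048 0.1756 0.1053] z.102 ray [0.5053 0.1744 0.102 ]
dooredge [ 0.5385  0.1731 -0.0012] z.102 ray [0.5147 0.1977 0.102 ]
doormid [0.4744 0.1249 0.0995] z.102 ray [0.4745 0.1265 0.102 ]
finger [0.4964 0.1681 0.1299] z.102 ray [0.5003 0.1539 0.102 ]
finger [0.5065 0.1722 0.1303] z.102 ray [0.5127 0.1586 0.102 ]
tip px (np.float64(255.91186622534778), np.float64(225.9168103824056))
yellow top 1674
[257 216  51  35 723] [0.51998458 0.18423621] [0.50423582 0.16421576] -128.18978160935222
[102 258 125  76 947] [0.49351204 0.14834067] [0.43820214 0.08002943] -128.9962201405025
```

View pics/w1.png

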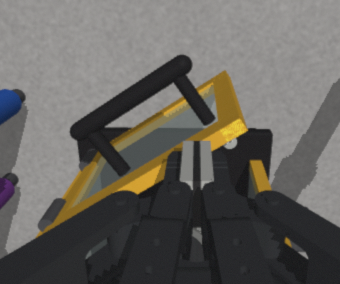

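```bash
python3 - <<'E'
from h import *
z=np.load('w1.npz'); c=cam('wrist'); P=pts('wrist',z['d'],c)
for v in range(225,300,5):
    print(v,[tuple(P[v,u].round(3)) for u in (240,247,256,264)], z['im'][v,247],z['im'][v,256])
z=np.load('w0.npz'); print('first')
# camera then: same rotation, shifted
p,R,t=c; o=np.array([.39472577,.27189494,.37268383]); c0=(p,R,-R@o); P=pts('wrist',z['d'],c0)
for v in range(225,300,5): print(v,[tuple(P[v,u].round(3)) for u in (240,247,256,264)])
E
```

```text
225 [(np.float64(0.495), np.float64(0.153), np.float64(0.076)), (np.float64(0.498), np.float64(0.157), np.float64(0.083)), (np.float64(0.502), np.float64(0.163), np.float64(0.091)), (np.float64(0.505), np.float64(0.17), np.float64(0.104))] [114 119 117] [114 120 118]
230 [(np.float64(0.495), np.float64(0.153), np.float64(0.084)), (np.float64(0.499), np.float64(0.158), np.float64(0.091)), (np.float64(0.503), np.float64(0.162), np.float64(0.097)), (np.float64(0.505), np.float64(0.169), np.float64(0.109))] [74 79 80] [74 80 80]
235 [(np.float64(0.496), np.float64(0.154), np.float64(0.092)), (np.float64(0.499), np.float64(0.158), np.float64(0.098)), (np.float64(0.502), np.float64(0.165), np.float64(0.11)), (np.float64(0.505), np.float64(0.169), np.float64(0.115))] [78 83 83] [136 104  37]
240 [(np.float64(0.496), np.float64(0.154), np.float64(0.098)), (np.float64(0.498), np.float64(0.16), np.float64(0.109)), (np.float64(0.502), np.float64(0.165), np.float64(0.115)), (np.float64(0.505), np.float64(0.169), np.float64(0.12))] [134 112  74] [120  92  32]
245 [(np.float64(0.496), np.float64(0
[... 5748 characters left out ...]
412), np.float64(0.206), np.float64(0.275)), (np.float64(0.415), np.float64(0.205), np.float64(0.272)), (np.float64(0.419), np.float64(0.204), np.float64(0.268)), (np.float64(0.422), np.float64(0.205), np.float64(0.267))]
290 [(np.float64(0.412), np.float64(0.206), np.float64(0.277)), (np.float64(0.415), np.float64(0.205), np.float64(0.275)), (np.float64(0.42), np.float64(0.202), np.float64(0.268)), (np.float64(0.42), np.float64(0.208), np.float64(0.276))]
295 [(np.float64(0.412), np.float64(0.205), np.float64(0.279)), (np.float64(0.415), np.float64(0.205), np.float64(0.278)), (np.float64(0.42), np.float64(0.199), np.float64(0.267)), (np.float64(0.421), np.float64(0.207), np.float64(0.278))]
```

The wrist depth shows the visible fingertips at z ≈ 0.236 when the TCP reads 0.210. That puts them 27 mm above the TCP, not 17 mm below it. The floor and door top measure correctly, so the camera pose is sound. The fingers passed over the handle and the door hasn't moved. I'll use the observed tips (tip z ≈ TCP z + 0.027), back out and go in lower.

Request:
apply_moves([
  {"tx": 3,"ty": -2,"tz": -0.5,"turn": 0,"jaw": -1},
  {"tx": 6.5,"ty": -5,"tz": -0.5,"turn": 0,"jaw": -1},
  {"tx": 6.8,"ty": -6.7,"tz": 0,"turn": 0,"jaw": -1},
  {"tx": 6.8,"ty": -6.7,"tz": 2,"turn": 0,"jaw": -1},
  {"tx": 6.8,"ty": -6.7,"tz": 4.2,"turn": 0,"jaw": -1},
])

```text
time_s: 2.85
position: [0.4162, 0.2004, 0.0612]
tool_rot: [[-0.351, 0.936, -0.008], [0.936, 0.351, -0.002], [0.001, -0.008, -1.0]]
ft_force: [-0.1, 0.1, -0.9]
grip_width: 0.0001
```

```bash
python3 - <<'E'
from h import *
s=telemetry.observe(); c=cam('wrist'); im,d=get_image('wrist'); P=pts('wrist',d,c)
print(s['position'],s['ft_force'])
for v in range(225,256,3): print(v,P[v,248].round(3),im[v,248])
h=np.array([.4405,.078]); p0=np.array(s['position']); Rt=np.array(s['tool_rot'])
for th in np.radians([32,28,22,16,10,6,3,0,-2]):
    a=np.radians(20.5)+th; dd=np.array([np.cos(a),np.sin(a)]); o=np.array([-dd[1],dd[0]])
    w=h+.085*dd+o*(.039+.0055+.011*np.cos(th)+.0145*abs(np.sin(th)))
    print(np.degrees(th).round(),w.round(4),((Rt.T@np.r_[w-p0[:2],0])*100).round(2))
E
```

```text
[0.41617392 0.20041588 0.06116418] [-0.12606268  0.14358016 -0.8611856 ]
225 [0.417 0.18  0.001] [139 137 135]
228 [ 0.418  0.177 -0.001] [129 128 126]
231 [ 0.419  0.175 -0.001] [128 128 125]
234 [0.419 0.173 0.   ] [130 128 127]
237 [0.42  0.171 0.001] [137 135 133]
240 [ 0.421  0.168 -0.001] [131 130 128]
243 [0.409 0.21  0.089] [121 121 119]
246 [0.409 0.209 0.091] [120 120 118]
249 [0.409 0.21  0.094] [120 120 118]
252 [0.409 0.21  0.097] [119 120 117]
255 [0.409 0.209 0.099] [120 121 118]
32.0 [0.4434 0.1829] [-2.6   1.94 -0.02]
28.0 [0.4511 0.1821] [-2.94  2.63 -0.02]
22.0 [0.4625 0.1798] [-3.56  3.62 -0.03]
16.0 [0.4737 0.176 ] [-4.3   4.53 -0.04]
10.0 [0.4844 0.171 ] [-5.15  5.35 -0.05]
6.0 [0.4912 0.1669] [-5.77  5.84 -0.05]
3.0 [0.496  0.1635] [-6.26  6.18 -0.06]
0.0 [0.5007 0.1598] [-6.77  6.49 -0.06]
-2.0 [0.5033 0.1581] [-7.02  6.68 -0.06]
```

Tips are at 0.088 with free floor around them. I'm pushing along the arc.

Request:
apply_moves([
  {"tx": -2.6,"ty": 1.9,"tz": 0,"turn": 0,"jaw": -1},
  {"tx": -3.0,"ty": 2.7,"tz": 0,"turn": 0,"jaw": -1},
  {"tx": -3.6,"ty": 3.6,"tz": 0,"turn": 0,"jaw": -1},
  {"tx": -4.3,"ty": 4.5,"tz": 0,"turn": 0,"jaw": -1},
  {"tx": -5.0,"ty": 5.2,"tz": 0,"turn": 0,"jaw": -1},
])

```text
time_s: 3.32
position: [0.4816, 0.1711, 0.0566]
tool_rot: [[-0.35, 0.936, -0.015], [0.937, 0.35, -0.003], [0.002, -0.015, -1.0]]
ft_force: [-0.3, 1.3, -0.2]
grip_width: 0.0003
```

Request:
apply_moves([
  {"tx": -0.4,"ty": 0.4,"tz": 0,"turn": 0,"jaw": -1},
  {"tx": -0.8,"ty": 0.7,"tz": 0,"turn": 0,"jaw": -1},
])

```text
time_s: 3.48
position: [0.4918, 0.1659, 0.0567]
tool_rot: [[-0.35, 0.936, -0.014], [0.937, 0.35, -0.003], [0.002, -0.014, -1.0]]
ft_force: [0.4, 0.4, 0.4]
grip_width: -0.0001
```

Request:
apply_moves([
  {"tx": -0.2,"ty": 0.1,"tz": 0,"turn": 0,"jaw": -1},
  {"tx": -0.4,"ty": 0.3,"tz": 0,"turn": 0,"jaw": -1},
  {"tx": -0.6,"ty": 0.4,"tz": 0,"turn": 0,"jaw": -1},
])

```text
time_s: 3.73
position: [0.496, 0.1627, 0.0565]
tool_rot: [[-0.35, 0.936, -0.018], [0.937, 0.35, -0.001], [0.005, -0.017, -1.0]]
ft_force: [-5.1, 7.7, 3.1]
grip_width: -0.0002
```

Request:
apply_moves([
  {"tx": -0.2,"ty": 0.1,"tz": 0,"turn": 0,"jaw": -1},
  {"tx": -0.4,"ty": 0.2,"tz": 0,"turn": 0,"jaw": -1},
])

```text
time_s: 3.9
position: [0.4984, 0.1607, 0.0566]
tool_rot: [[-0.351, 0.936, -0.019], [0.936, 0.351, 0.0], [0.007, -0.018, -1.0]]
ft_force: [-0.8, 3.8, 1.2]
grip_width: -0.0
```

```bash
python3 look.py pics/t2.png; python3 - <<'E'
from h import *
s=telemetry.observe(); c=cam('wrist'); im,d=get_image('wrist'); P=pts('wrist',d,c)
cv2.imwrite('pics/w2.png',im[...,::-1]); print(s['position'])
E
```

```text
door pixels in press axes (mm): n 59
slope [-0.02420587 -0.08125155] angle from shut rad 0.024201141329143826 y range -0.05468319460667865 0.02124183118930006
3.95 [0.49909463 0.16011599 0.05663577] [0.68183684 0.55875705 0.68840953]
[0.49909463 0.16011599 0.05663577]
```

View pics/w2.png

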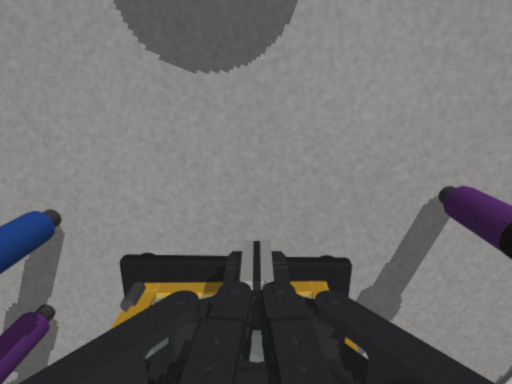

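The wrist view shows the door parallel to the base edge, with the yellow frame level at row 288. The force rose to about 9 N and then dropped, which fits the catch snapping. I'll nudge a little further to feel the stop.

Request:
apply_moves([
  {"tx": -0.2,"ty": 0,"tz": 0,"turn": 0,"jaw": -1},
  {"tx": -0.4,"ty": 0,"tz": 0,"turn": 0,"jaw": -1},
])

```text
time_s: 4.17
position: [0.5002, 0.1573, 0.0567]
tool_rot: [[-0.35, 0.936, -0.018], [0.937, 0.351, 0.001], [0.008, -0.016, -1.0]]
ft_force: [-4.8, 19.3, 2.7]
grip_width: 0.0001
```

The stop is firm at 20 N, so the door is seated. I'm backing off, rising and opening.

Request:
apply_moves([
  {"tx": 2,"ty": 0,"tz": 0,"turn": 0,"jaw": -1},
  {"tx": 3,"ty": 0,"tz": -3,"turn": 0,"jaw": 0},
  {"tx": 3,"ty": 0,"tz": -7,"turn": 0,"jaw": 0.3},
  {"tx": 3,"ty": 0,"tz": -11,"turn": 0,"jaw": 0.3},
  {"tx": 3,"ty": 0,"tz": -15,"turn": 0,"jaw": 0.3},
])

```text
time_s: 4.58
position: [0.4918, 0.1849, 0.2087]
tool_rot: [[-0.351, 0.936, -0.019], [0.937, 0.351, 0.001], [0.007, -0.017, -1.0]]
ft_force: [0.7, 0.4, 0.3]
grip_width: 0.0485
```

Request:
apply_moves([
  {"tx": 0,"ty": 0,"tz": -4,"turn": 0,"jaw": 0.3},
  {"tx": 0,"ty": 0,"tz": -5,"turn": 0,"jaw": 0.3},
  {"tx": 0,"ty": 0,"tz": -5,"turn": 0,"jaw": 0.3},
  {"tx": 0,"ty": 0,"tz": -5,"turn": 0,"jaw": 0.3},
  {"tx": 0,"ty": 0,"tz": -5,"turn": 0,"jaw": 0.3},
])

```text
time_s: 5.0
position: [0.4922, 0.1846, 0.2571]
tool_rot: [[-0.35, 0.936, -0.021], [0.937, 0.35, 0.0], [0.008, -0.02, -1.0]]
ft_force: [-0.5, -0.6, 0.3]
grip_width: 0.0555
```

```bash
python3 - <<'E'
from h import *
s=telemetry.observe(); p=np.array(s['position']); R=np.array(s['tool_rot']); print(p,R.round(4),s['ft_force'],s['grip_width'],s['q'])
print('yaw of tool y',np.degrees(np.arctan2(R[1,1],R[0,1])),'to fork',(R.T@(np.array([.5315,.026,.26])-p)*100).round(2))
c=cam('wrist'); im,d=get_image('wrist'); P=pts('wrist',d,c)
cv2.imwrite('pics/w3.png',im[...,::-1])
hsv=cv2.cvtColor(im,cv2.COLOR_RGB2HSV); S=hsv[...,1]
for nm,m in(('fork z.246',(S<60)&(abs(P[...,2]-.246)<.005)),('brass',(abs(P[...,2]-.19)<.003)&(S>60)&(hsv[...,0]>12)&(hsv[...,0]<32))):
    m&=(d>0)&(np.hypot(P[...,0]-.5315,P[...,1]-.026)<.05); q=P[m]; print(nm,len(q),q.mean(0) if len(q) else '', cv2.minAreaRect((q[:,:2]*1000).astype(np.float32)) if len(q)>5 else '')
E
python3 look.py pics/t3.png
```

```text
[0.49216737 0.18456887 0.25714618] [[-0.3503  0.9364 -0.0214]
 [ 0.9366  0.3504  0.    ]
 [ 0.0075 -0.02   -0.9998]] [-0.4890742  -0.60578972  0.34425783] 0.0555051632074991 [  7.55091997  18.20519947  72.09430672   0.16343215  90.91585066
 -12.96163717]
yaw of tool y 20.517762563469894 to fork [-16.23  -1.88  -0.37]
fork z.246 0  
brass 571 [0.52714313 0.0430042  0.18927109] ((526.8795776367188, 41.22761535644531), (51.259132385253906, 22.894147872924805), 15.073391914367676)
door pixels in press axes (mm): n 87
slope [ 0.00838322 -0.07857325] angle from shut rad -0.008383027150162061 y range -0.05399518891937922 0.053353554965851986
5.1 [0.49226726 0.18467341 0.25714595] [-0.59191893 -0.08400926  0.07803151]
```

The door frame lies parallel to shut within measuring error. The tool has picked up about 1.2° of tilt, because each call re-bases on the measured pose. I'll see how quick moves change it before gripping.

Request:
apply_moves([
  {"tx": 0,"ty": 0,"tz": -4,"turn": 0,"jaw": 0.3},
])

```text
time_s: 5.18
position: [0.4899, 0.1841, 0.2895]
tool_rot: [[-0.35, 0.936, -0.039], [0.937, 0.35, -0.002], [0.012, -0.038, -0.999]]
ft_force: [1.5, -0.4, -1.1]
grip_width: 0.0553
```

Request:
apply_moves([
  {"tx": 0,"ty": 0,"tz": 4,"turn": 0,"jaw": 0.3},
])

```text
time_s: 5.27
position: [0.496, 0.185, 0.2691]
tool_rot: [[-0.35, 0.937, -0.013], [0.937, 0.35, 0.001], [0.006, -0.012, -1.0]]
ft_force: [1.8, 1.2, 3.0]
grip_width: 0.0554
```

Request:
apply_moves([
  {"tx": -4,"ty": 0,"tz": 0,"turn": 0,"jaw": 0.3},
])

```text
time_s: 5.35
position: [0.5006, 0.1526, 0.2579]
tool_rot: [[-0.356, 0.934, -0.038], [0.935, 0.356, 0.001], [0.014, -0.035, -0.999]]
ft_force: [0.4, 0.8, -6.3]
grip_width: 0.0556
```

Request:
apply_moves([
  {"tx": 4,"ty": 0,"tz": 0,"turn": 0,"jaw": 0.3},
])

```text
time_s: 5.43
position: [0.4942, 0.1722, 0.2578]
tool_rot: [[-0.336, 0.941, -0.039], [0.942, 0.337, -0.003], [0.011, -0.037, -0.999]]
ft_force: [2.2, -0.1, 0.4]
grip_width: 0.0552
```

Upward starts make the tilt more negative and downward starts make it less so. I'll use short downward starts, re-based, to bring the tilt back.

Request:
apply_moves([
  {"tx": 0,"ty": 0,"tz": -3,"turn": 1,"jaw": 0.3},
  {"tx": 0,"ty": 0,"tz": -6,"turn": 1,"jaw": 0.3},
  {"tx": 0,"ty": 0,"tz": -6,"turn": 1,"jaw": 0.3},
  {"tx": 0,"ty": 0,"tz": -6,"turn": 1,"jaw": 0.3},
  {"tx": 0,"ty": 0,"tz": -6,"turn": 1,"jaw": 0.3},
])

```text
time_s: 5.85
position: [0.4963, 0.1724, 0.3165]
tool_rot: [[-0.32, 0.947, -0.041], [0.947, 0.32, -0.003], [0.01, -0.04, -0.999]]
ft_force: [0.0, -0.2, 0.6]
grip_width: 0.0557
```

Request:
apply_moves([
  {"tx": 0,"ty": 0,"tz": 4,"turn": 0,"jaw": 0.3},
])

```text
time_s: 5.93
position: [0.4969, 0.1726, 0.2807]
tool_rot: [[-0.32, 0.947, -0.03], [0.947, 0.32, -0.002], [0.008, -0.029, -1.0]]
ft_force: [1.9, 0.5, -0.4]
grip_width: 0.0554
```

Request:
apply_moves([
  {"tx": 0,"ty": 0,"tz": 0,"turn": 0,"jaw": 0.3},
  {"tx": 0,"ty": 0,"tz": 0,"turn": 0,"jaw": 0.3},
  {"tx": 0,"ty": 0,"tz": 0,"turn": 0,"jaw": 0.3},
  {"tx": 0,"ty": 0,"tz": 0,"turn": 0,"jaw": 0.3},
])

```text
time_s: 6.27
position: [0.4983, 0.1728, 0.283]
tool_rot: [[-0.321, 0.947, -0.025], [0.947, 0.321, -0.001], [0.007, -0.024, -1.0]]
ft_force: [0.3, 0.1, 0.3]
grip_width: 0.0552
```

Request:
apply_moves([
  {"tx": 0,"ty": 0,"tz": 4,"turn": 0,"jaw": 0.3},
])

```text
time_s: 6.35
position: [0.5014, 0.1733, 0.2503]
tool_rot: [[-0.321, 0.947, -0.008], [0.947, 0.321, 0.001], [0.003, -0.008, -1.0]]
ft_force: [1.4, 0.0, 0.2]
grip_width: 0.0553
```

Request:
apply_moves([
  {"tx": 0,"ty": 0,"tz": -1,"turn": -1.8,"jaw": 0.3},
  {"tx": 0,"ty": 0,"tz": -2,"turn": -1.8,"jaw": 0.3},
  {"tx": 0,"ty": 0,"tz": -3,"turn": -1.8,"jaw": 0.3},
  {"tx": 0,"ty": 0,"tz": -3,"turn": -1.8,"jaw": 0.3},
  {"tx": 0,"ty": 0,"tz": -3,"turn": -1.8,"jaw": 0.3},
])

```text
time_s: 6.77
position: [0.5025, 0.1734, 0.2816]
tool_rot: [[-0.35, 0.937, -0.005], [0.937, 0.35, 0.001], [0.003, -0.004, -1.0]]
ft_force: [-0.4, -0.3, -0.5]
grip_width: 0.0558
```

Request:
apply_moves([
  {"tx": 0,"ty": 0,"tz": 2.5,"turn": 0,"jaw": 0.3},
])

```text
time_s: 6.85
position: [0.5043, 0.1737, 0.2603]
tool_rot: [[-0.351, 0.937, 0.004], [0.937, 0.351, 0.002], [0.0, 0.005, -1.0]]
ft_force: [0.8, 0.1, 0.6]
grip_width: 0.0551
```

Request:
apply_moves([
  {"tx": 0,"ty": 0,"tz": 0,"turn": 0,"jaw": 0.3},
  {"tx": 0,"ty": 0,"tz": 0,"turn": 0,"jaw": 0.3},
  {"tx": 0,"ty": 0,"tz": 0,"turn": 0,"jaw": 0.3},
  {"tx": 0,"ty": 0,"tz": 0,"turn": 0,"jaw": 0.3},
])

```text
time_s: 7.18
position: [0.5047, 0.1737, 0.2613]
tool_rot: [[-0.351, 0.937, 0.006], [0.937, 0.351, 0.002], [-0.0, 0.006, -1.0]]
ft_force: [-0.1, -0.4, 0.3]
grip_width: 0.0557
```

Tilt is now 0.006 rad. I'm moving over the fork in even steps and settling.

Request:
apply_moves([
  {"tx": -3,"ty": -0.5,"tz": 0,"turn": 0,"jaw": 0.3},
  {"tx": -6,"ty": -1,"tz": 0,"turn": 0,"jaw": 0.3},
  {"tx": -8,"ty": -1.4,"tz": 0,"turn": 0,"jaw": 0.3},
  {"tx": -8,"ty": -1.4,"tz": 0,"turn": 0,"jaw": 0.3},
  {"tx": -8,"ty": -1.4,"tz": 0,"turn": 0,"jaw": 0.3},
])

```text
time_s: 7.6
position: [0.5199, 0.0933, 0.2617]
tool_rot: [[-0.349, 0.937, 0.006], [0.937, 0.349, 0.002], [-0.0, 0.007, -1.0]]
ft_force: [-1.1, -0.1, -1.0]
grip_width: 0.0556
```

Request:
apply_moves([
  {"tx": -2.5,"ty": -0.5,"tz": 0,"turn": 0,"jaw": 0.3},
  {"tx": -5,"ty": -1,"tz": 0,"turn": 0,"jaw": 0.3},
  {"tx": -6.8,"ty": -1.3,"tz": 0,"turn": 0,"jaw": 0.3},
  {"tx": -6.8,"ty": -1.3,"tz": 0,"turn": 0,"jaw": 0.3},
  {"tx": -6.8,"ty": -1.3,"tz": 0,"turn": 0,"jaw": 0.3},
])

```text
time_s: 8.02
position: [0.5315, 0.0256, 0.2618]
tool_rot: [[-0.348, 0.937, 0.006], [0.937, 0.348, 0.003], [0.0, 0.007, -1.0]]
ft_force: [-0.3, 0.6, 0.2]
grip_width: 0.0555
```

```bash
cat > wl.py <<'E'
from h import *
import sys
s=telemetry.observe(); p=np.array(s['position']); R=np.array(s['tool_rot']); print(s['time_s'],p.round(4),R[:,2].round(4),np.array(s['ft_force']).round(1),s['grip_width'])
print('to (.5315,.026,.181) cm',(R.T@(np.array([.5315,.026,.181])-p)*100).round(2))
c=cam('wrist'); im,d=get_image('wrist'); P=pts('wrist',d,c); np.savez('wl.npz',im=im,d=d)
im2,_=get_image('side'); a=cv2.resize(im2[140:240,205:305,::-1],(384,384),interpolation=cv2.INTER_CUBIC)
b=im[:,80:480,::-1]; cv2.imwrite(sys.argv[1],np.hstack([b,a]))
hsv=cv2.cvtColor(im,cv2.COLOR_RGB2HSV); S=hsv[...,1]; rr=np.hypot(P[...,0]-.5315,P[...,1]-.026)
for nm,m in(('forktop',(abs(P[...,2]-.246)<.003)&(rr<.025)),('fingertip',(P[...,2]>.2)&(rr<.06)&(rr>.02)),('brass',(abs(P[...,2]-.19)<.003)&(S>60)&(hsv[...,0]>12)&(hsv[...,0]<32)&(rr<.04))):
    q=P[m&(d>0)]; print(nm,len(q), (q.mean(0).round(4),'zmin',q[:,2].min(),cv2.minAreaRect((q[:,:2]*1000).astype(np.float32))) if len(q)>5 else '')
E
python3 wl.py pics/w4.png
```

```text
8.0167 [0.5315 0.0256 0.2618] [ 0.0065  0.0026 -1.    ] [-0.3  0.6  0.2] 0.05552956557296136
to (.5315,.026,.181) cm [ 0.04 -0.04  8.08]
forktop 1052 (array([0.5311, 0.0267, 0.2456]), 'zmin', np.float64(0.24307223976900771), ((531.5413818359375, 25.747379302978516), (24.128726959228516, 31.324905395507812), 24.02238655090332))
fingertip 26293 (array([0.5288, 0.0341, 0.3428]), 'zmin', np.float64(0.28623061395451727), ((530.6215209960938, 28.537616729736328), (118.9511489868164, 31.951208114624023), 20.162885665893555))
brass 1284 (array([0.5283, 0.034 , 0.1894]), 'zmin', np.float64(0.18700556994515227), ((531.3468627929688, 26.811058044433594), (51.67805099487305, 52.606353759765625), 88.74275207519531))
```

View pics/w4.png

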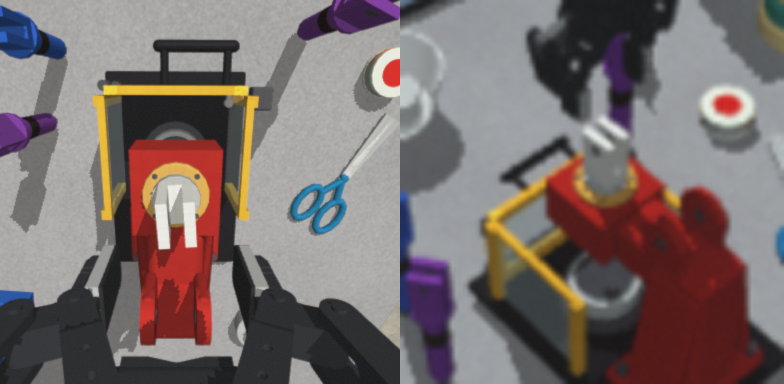

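The fork sits centred between the open fingers (fork top around (175,210) in the wrist crop), and the door is visibly shut. I'm descending.

Request:
apply_moves([
  {"tx": 0,"ty": 0,"tz": 1.5,"turn": 0,"jaw": 0.3},
  {"tx": 0,"ty": 0,"tz": 3,"turn": 0,"jaw": 0.3},
  {"tx": 0,"ty": 0,"tz": 4.5,"turn": 0,"jaw": 0.3},
  {"tx": 0,"ty": 0,"tz": 5.5,"turn": 0,"jaw": 0.3},
  {"tx": 0,"ty": 0,"tz": 5.5,"turn": 0,"jaw": 0.3},
])

```text
time_s: 8.53
position: [0.5306, 0.028, 0.2051]
tool_rot: [[-0.351, 0.936, 0.003], [0.936, 0.351, 0.003], [0.002, 0.004, -1.0]]
ft_force: [0.2, 0.1, 0.2]
grip_width: 0.0556
```

Request:
apply_moves([
  {"tx": 0,"ty": 0,"tz": 1,"turn": 0,"jaw": 0.2},
  {"tx": 0,"ty": 0,"tz": 2,"turn": 0,"jaw": 0.1},
  {"tx": 0,"ty": 0,"tz": 2.3,"turn": 0,"jaw": 0.0},
  {"tx": 0,"ty": 0,"tz": 2.3,"turn": 0,"jaw": 0.0},
  {"tx": 0,"ty": 0,"tz": 2.3,"turn": 0,"jaw": 0.0},
])

```text
time_s: 8.95
position: [0.531, 0.0285, 0.1829]
tool_rot: [[-0.352, 0.936, 0.004], [0.936, 0.352, 0.003], [0.002, 0.005, -1.0]]
ft_force: [0.5, 0.2, 1.5]
grip_width: 0.0426
```

```bash
python3 wl.py pics/w5.png; python3 - <<'E'
from h import *
z=np.load('wl.npz'); c=cam('wrist'); P=pts('wrist',z['d'],c)
s=telemetry.observe(); p=np.array(s['position']); R=np.array(s['tool_rot'])
q=(P-p)@R; m=(z['d']>0)&(abs(q[...,0])<.02)&(abs(q[...,1])>.017)&(abs(q[...,1])<.05)&(P[...,2]>.2)
for sg in(-1,1):
    k=q[m&(np.sign(q[...,1])==sg)]; print(sg,len(k),'tip tool z',k[:,2].max().round(4),'inner y',np.percentile(abs(k[:,1]),2).round(4))
f=P[(z['d']>0)&(P[...,2]>.243)&(P[...,2]<.249)&(np.hypot(q[...,0],q[...,1])<.017)]; print('fork top',len(f),f.mean(0) if len(f) else '')
E
```

```text
8.95 [0.531  0.0285 0.1829] [ 0.004   0.0034 -1.    ] [0.5 0.2 1.5] 0.04260032267848558
to (.5315,.026,.181) cm [-0.25 -0.04  0.19]
forktop 2821 (array([0.5308, 0.0274, 0.2454]), 'zmin', np.float64(0.2430004649846853), ((531.8631591796875, 26.430816650390625), (46.743309020996094, 31.587940216064453), 23.291345596313477))
fingertip 27865 (array([0.5276, 0.0367, 0.2642]), 'zmin', np.float64(0.20532914462354443), ((529.6698608398438, 30.88815689086914), (116.80000305175781, 31.56184959411621), 20.77581024169922))
brass 2255 (array([0.528 , 0.037 , 0.1894]), 'zmin', np.float64(0.18701229763090943), ((529.8818969726562, 30.505565643310547), (52.46477127075195, 44.19034194946289), 20.142921447753906))
-1 10752 tip tool z -0.0225 inner y 0.0179
1 10709 tip tool z -0.0224 inner y 0.0179
fork top 2321 [0.53047858 0.02808364 0.24561905]
```

View pics/w5.png

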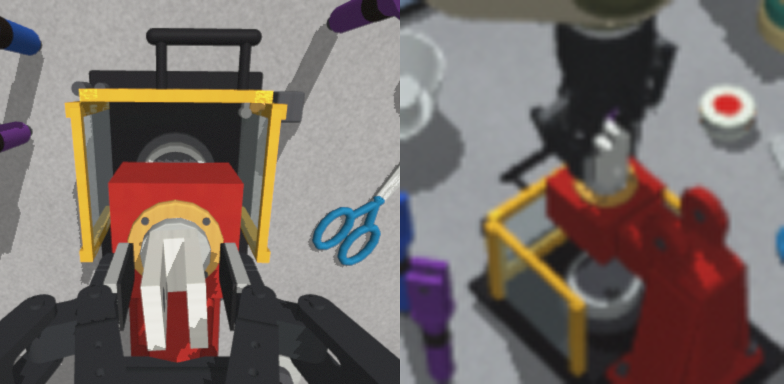

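The fingers straddle the fork with tips at z ≈ 0.205, above the collar. The fork is at (175,290) in the crop. I'm shifting 2 mm and closing.

Request:
apply_moves([
  {"tx": -0.2,"ty": 0,"tz": 0,"turn": 0,"jaw": 0.0},
  {"tx": -0.2,"ty": 0,"tz": 0,"turn": 0,"jaw": -0.2},
  {"tx": -0.2,"ty": 0,"tz": 0,"turn": 0,"jaw": -0.5},
  {"tx": -0.2,"ty": 0,"tz": 0,"turn": 0,"jaw": -0.8},
  {"tx": -0.2,"ty": 0,"tz": 0,"turn": 0,"jaw": -1},
], squeeze=50)

```text
time_s: 9.47
position: [0.5317, 0.0262, 0.1834]
tool_rot: [[-0.352, 0.936, 0.005], [0.936, 0.352, 0.003], [0.001, 0.005, -1.0]]
ft_force: [-2.2, -0.1, 4.5]
grip_width: 0.0235
```

Request:
apply_moves([
  {"tx": 0,"ty": 0,"tz": 0,"turn": 0,"jaw": -1},
  {"tx": 0,"ty": 0,"tz": 0,"turn": 0,"jaw": -1},
  {"tx": 0,"ty": 0,"tz": 0,"turn": 0,"jaw": -1},
  {"tx": 0,"ty": 0,"tz": 0,"turn": 0,"jaw": -1},
])

```text
time_s: 9.8
position: [0.5318, 0.0262, 0.1834]
tool_rot: [[-0.352, 0.936, 0.005], [0.936, 0.352, 0.003], [0.001, 0.005, -1.0]]
ft_force: [-0.6, 0.3, 3.4]
grip_width: 0.0232
```

Gripped at 23 mm with little side force. I'm drawing up in small steps.

Request:
apply_moves([
  {"tx": 0,"ty": 0,"tz": -0.3,"turn": 0,"jaw": -1},
  {"tx": 0,"ty": 0,"tz": -0.7,"turn": 0,"jaw": -1},
  {"tx": 0,"ty": 0,"tz": -1.2,"turn": 0,"jaw": -1},
  {"tx": 0,"ty": 0,"tz": -1.5,"turn": 0,"jaw": -1},
  {"tx": 0,"ty": 0,"tz": -1.5,"turn": 0,"jaw": -1},
])

```text
time_s: 10.22
position: [0.5317, 0.0262, 0.199]
tool_rot: [[-0.352, 0.936, 0.005], [0.936, 0.352, 0.003], [0.001, 0.006, -1.0]]
ft_force: [-1.2, -1.1, -6.2]
grip_width: 0.0236
```

Weight is carried (about 6 N down) and side force is about 1 N. I'll continue up to about 46 mm.

Request:
apply_moves([
  {"tx": 0,"ty": 0,"tz": -0.5,"turn": 0,"jaw": -1},
  {"tx": 0,"ty": 0,"tz": -1.0,"turn": 0,"jaw": -1},
  {"tx": 0,"ty": 0,"tz": -1.5,"turn": 0,"jaw": -1},
  {"tx": 0,"ty": 0,"tz": -1.5,"turn": 0,"jaw": -1},
  {"tx": 0,"ty": 0,"tz": -1.5,"turn": 0,"jaw": -1},
])

```text
time_s: 10.63
position: [0.5316, 0.0261, 0.2142]
tool_rot: [[-0.352, 0.936, 0.005], [0.936, 0.352, 0.003], [0.001, 0.006, -1.0]]
ft_force: [-0.7, -0.3, -6.3]
grip_width: 0.0232
```

Request:
apply_moves([
  {"tx": 0,"ty": 0,"tz": -0.5,"turn": 0,"jaw": -1},
  {"tx": 0,"ty": 0,"tz": -1.0,"turn": 0,"jaw": -1},
  {"tx": 0,"ty": 0,"tz": -1.6,"turn": 0,"jaw": -1},
  {"tx": 0,"ty": 0,"tz": -1.6,"turn": 0,"jaw": -1},
  {"tx": 0,"ty": 0,"tz": -1.6,"turn": 0,"jaw": -1},
])

```text
time_s: 11.05
position: [0.5316, 0.0261, 0.2306]
tool_rot: [[-0.352, 0.936, 0.006], [0.936, 0.352, 0.003], [0.0, 0.007, -1.0]]
ft_force: [-0.2, 0.1, -6.5]
grip_width: 0.0237
```

```bash
python3 wl.py pics/w6.png; python3 - <<'E'
from h import *
z=np.load('wl.npz'); c=cam('wrist'); P=pts('wrist',z['d'],c); s=telemetry.observe(); p=np.array(s['position'])
rr=np.hypot(P[...,0]-p[0],P[...,1]-p[1]); m=(z['d']>0)&(rr<.017)&(P[...,2]>.25)
h,e=np.histogram(P[m][:,2],bins=np.arange(.25,.34,.003)); print(dict(zip(e.round(3),h)))
# dark band / collar heights on front face of rod
for v in range(150,300,6): print(v,P[v,255].round(3),z['im'][v,255])
E
python3 look.py pics/t4.png
```

```text
11.05 [0.5316 0.0261 0.2306] [ 0.006   0.0026 -1.    ] [-0.2  0.1 -6.5] 0.023662735810636062
to (.5315,.026,.181) cm [-0.01 -0.04  4.96]
forktop 599 (array([0.5266, 0.0392, 0.2453]), 'zmin', np.float64(0.24303631096283662), ((527.3353881835938, 37.66119384765625), (35.12937927246094, 13.3614501953125), 21.2244815826416))
fingertip 25794 (array([0.528 , 0.0348, 0.3158]), 'zmin', np.float64(0.254231284189699), ((530.5267944335938, 28.895248413085938), (117.6387939453125, 31.428081512451172), 20.97891616821289))
brass 2228 (array([0.5277, 0.0349, 0.1894]), 'zmin', np.float64(0.18700482522798456), ((529.2420043945312, 31.91686248779297), (52.50135040283203, 40.2677001953125), 20.90634536743164))
{np.float64(0.25): np.int64(97), np.float64(0.253): np.int64(1135), np.float64(0.256): np.int64(58), np.float64(0.259): np.int64(80), np.float64(0.262): np.int64(85), np.float64(0.265): np.int64(77), np.float64(0.268): np.int64(79), np.float64(0.271): np.int64(80), np.float64(0.274): np.int64(90), np.float64(0.277): np.int64(127), np.float64(0.28): np.int64(94), np.float64(0.283): np.int64(127), 
[... 963 characters left out ...]
6] [36 31 27]
210 [0.527 0.037 0.217] [84 83 80]
216 [0.524 0.043 0.242] [143 144 140]
222 [0.525 0.041 0.245] [182 184 177]
228 [0.526 0.04  0.248] [183 182 174]
234 [0.526 0.039 0.254] [224 223 216]
240 [0.527 0.037 0.255] [226 225 219]
246 [0.528 0.033 0.254] [226 225 218]
252 [0.529 0.03  0.254] [226 225 219]
258 [0.531 0.027 0.254] [203 201 190]
264 [0.532 0.024 0.255] [152 151 143]
270 [0.533 0.02  0.253] [152 151 144]
276 [0.534 0.018 0.255] [151 150 143]
282 [0.535 0.014 0.255] [152 151 144]
288 [ 0.554 -0.036  0.183] [174  48  44]
294 [ 0.556 -0.04   0.185] [173  46  42]
door pixels in press axes (mm): n 0
11.2 [0.5315716  0.02607354 0.23008782] [ 0.19996096 -0.99501277 -5.91274585]
```

View pics/w6.png

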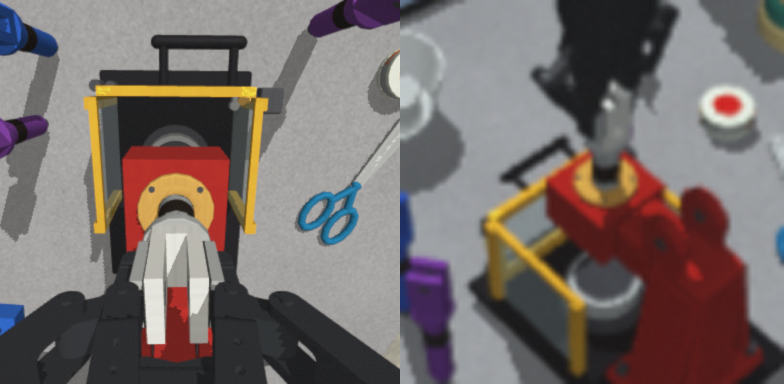

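The dark band, at (178,207) in the crop, is clear with bright rod showing below it. The collar top is at z 0.245 (was 0.198) and the fork top at 0.2925 (was 0.246), so the rise is about 46.5 mm. The guard is shut and the side force is about 1 N. I'll settle, then hand in.

Request:
apply_moves([
  {"tx": 0,"ty": 0,"tz": 0,"turn": 0,"jaw": -1},
  {"tx": 0,"ty": 0,"tz": 0,"turn": 0,"jaw": -1},
  {"tx": 0,"ty": 0,"tz": 0,"turn": 0,"jaw": -1},
  {"tx": 0,"ty": 0,"tz": 0,"turn": 0,"jaw": -1},
  {"tx": 0,"ty": 0,"tz": 0,"turn": 0,"jaw": -1},
])

```text
time_s: 11.62
position: [0.5316, 0.0261, 0.23]
tool_rot: [[-0.352, 0.936, 0.005], [0.936, 0.352, 0.003], [0.001, 0.006, -1.0]]
ft_force: [-0.7, -0.8, -6.7]
grip_width: 0.0239
```

```bash
python3 - <<'E'
from h import *
s=telemetry.observe(); print(s['time_s'],s['position'],np.array(s['tool_rot'])[:,2],s['ft_force'],s['grip_width'],np.abs(s['qvel']).max())
close_job()
E
```

```text
11.6167 [0.53157337 0.02608149 0.23004862] [ 0.00542503  0.00273791 -0.99998154] [-0.6815369  -0.76929064 -6.68947621] 0.02394961989508982 0.09351905210811177
the job is handed in; nothing more can be done
```

I shut the guard door on its catch with the ram still down, then gripped the ram by its fork and drew it straight up about 46.5 mm. I handed the job in at 11.6 s with the ram held still; `close_job()` gives no verdict.

**Last checks:**
- **Band:** it is clear above the bushing by about 6 mm, with bright rod showing below it.
- **Ram:** side force was about 1 N, the load about 6.7 N, the tool tilt about 0.006 rad, and the opening on the fork 24 mm.
- **Guard:** the door felt firmly seated when pushed (about 20 N at the stop). After the push the top camera put it within about 0.01 rad of shut, and it still looked shut in the last pictures. The final numeric door check found no usable pixels, because the arm was in the way.
- **Other things on the table:** no unexpected contact showed in the force readings, but I did not re-measure the bystanders' positions at the end.

**What disagreed or went wrong:**
- **Fingertip position:** the stated position (17 mm ahead of the TCP) did not match the wrist images, which showed them 22 to 27 mm behind it. My first push at the door therefore passed over the handle without touching it. I corrected for the observed tips and repeated the push.
- **Tool tilt:** it drifted to about 0.04 rad between calls, and I brought it back to about 0.006 rad before gripping.

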